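Open the long sliding-lid sweet box

TASK

Open the longer of the two wooden sliding-lid boxes: raise the front end of its lid over the stop lip, slide the lid out until it is clear of the grooves, and lay it flat, handle up, in the middle of the chopping board (set it down, do not drop it). Leave the shorter box's lid shut and do not disturb the honey jar or the tea glass.

Things in the scene. Friction and masses are not known exactly. Their poses are not given: they have to be found in the camera images.
- long_box: The longer wooden box, fixed (sizes here are in mm): 200 long (x) x 130 wide (y) x 61 high. Origin: centre of its underside; z up, -x to its front (the lip end, more or less facing the robot). The lid rests on side ledges at z = 46, between side cheeks 118 apart, up to z = 56; back wall's inside at x = 90. 3 sweets inside.
- lip_top (a point): Middle of the top of the long box's front stop lip, at x = -96, z = 53 in the box. The lip spans x = -100 to -92 and stands 7 over the ledges, 2 over the closed lid's top. The lid's front end must be tipped up 8 to 12 to pass it, pivoting on its back end (3 to 4 degrees): raised level in the grooves, it still meets the lip.
- groove_end (a point): Mid-width point at the open end of the long box's grooves, at x = 30, z = 56 in the box. The grooves are roof strips over the lid's side edges from x = 30 back to x = 100, underside z = 56, top z = 61, 98 apart; they give the lid 5 of vertical play. Drawn 60 or more to box -x, the lid is clear of them and can be lifted away.
- long_lid: Loose lid of the long box: plate 178 (x) x 112 (y) x 5, 0.07 to 0.14 kg, 3 play each side. Origin: centre of its underside, axes as the box's; closed, at x = -1, y = 0, z = 46 in the box. Handle: upright bar across it at lid x = -45, 14 thick (x), 60 long (y), top 31 above the plate's underside (26 above its top). Grasp from above, fingers closing along x.
- long_lid_front (a point): Middle of the front end of the long lid's underside: lid x = -89, y = 0, z = 0.
- short_lid: Lid of the shorter wooden box, to be left alone: plate 108 long x 112 wide x 5 thick, with a like handle at lid x = -12. Origin: centre of the plate's underside, 46 over the table. Its fixed box is 130 x 130 x 61, centred within 1 of this origin in plan. The two boxes may change sides.
- board: White plastic chopping board, fixed, 395 (x) x 270 (y) x 9 high, between the two boxes. Origin: centre of its underside, so its top is 9 above the origin.
- honey_jar: Bystander: little honey jar with a yellow lid, 46 across, 68 high, at the left of the work. Origin: centre of its underside.
- tea_glass: Bystander: waisted clear tea glass, 63 across, 87 high, at the right of the work. Origin: centre of its underside.

How it is judged:
By the outcome, as a careful person would: the job done as asked, in the order asked, and still so for the second after the job is handed in, with the robot touching nothing.
It also fails if it takes over 48 s, if anything falls off the work surface, if the arm or the gripper's body presses on something with over 40 N, if the wrist force passes 120 N, or if a joint passes its speed limit or range.

ROBOT

A 6-joint arm with a two-finger parallel gripper is mounted at the origin on the work surface; the furniture and walls round the work are solid. World frame = base frame: x ahead of the robot, y to its left, z up, the work surface at z = 0. Lengths are in mm, angles in rad, forces in N, time in s.
With the tool pointing down it reaches from about 400 to 925 mm from the base axis. Payload 12.5 kg.
Tool frame: the origin (TCP) lies at the very end of the fingers, on their centre line; the grasp point (between the pads) lies 19 mm behind it; z points along the fingers, y is the line along which they close (so a half turn about z gives the same grasp; the last joint's range is limited). The gripper opens to 95 mm and grips with 3 to 60 N. Pads are 20 mm wide; open, the fingers measure 119 mm over their backs; the gripper's body (75 mm by 180 mm) begins 59 mm behind the grasp point.
Start: joints at [-1.316, 0.491, 1.559, -0, 1.092, -0.106], TCP at [220.663, -584.769, 214.661] pointing down, gripper open.
Joint ranges: [-3.1, 3.1], [-0.84, 2.19], [0.05, 2.79], [-1.13, 4.28], [0.06, 2.93], [-2.69, 2.69]. Speed limits (rad/s): [2.22, 2.22, 2.79, 3.14, 3.14, 3.14].

INTERFACE

Orientations are given as [roll, pitch, yaw] about the fixed x, y, z axes, in that order (R = Rz(yaw) Ry(pitch) Rx(roll)).
In Python, from cell import env, camrig, monitor, job gives the robot as it stands (env), with the cameras (camrig), the readings (monitor) and the job (job).
- The arm moves only by the shell command python3 steer.py 'ROWS'. ROWS is a JSON list that holds a single list of rows (three levels of brackets), with 1 to 5 rows, each of 5 numbers: dx, dy, dz in mm, then a turn about the tool's z in rad, then the opening from 0.0 (shut) to 1.0 (fully open); each row is the pose to reach, as a shift and turn from the pose commanded when the command began, along the tool's axes at that moment; what a row does not reach only later rows make up. A row lasts 1/12 s, in which the tool goes at most 41.7 mm and 0.125 rad, less where a joint would pass 70% of its speed; a pose out of reach is approached as far as the arm can. The fingers move at their own pace and stop on an object; the grip force is fixed at half the most. Time passes only in rows, so rows that do not move let the fingers close. It prints the time, the measured TCP pose, the force, the opening and the grip force at its end. Input that does not fit is refused with a message, and nothing moves.
- monitor.state(): the state, without advancing time (a new reading comes with each control period).
- camrig.read_camera(name): name is "side" or "top" or "wrist"; returns (picture, depth): 480x640x3 uint8, red, green, blue; 480x640 float32, mm along the optical axis (not along the pixel's ray), 0 where there is no reading.
- camrig.camera_info(name): a dict with "vertical_fov" (degrees; the focal length in pixels is half the picture's height over the tangent of half this angle, whatever the lens; pixels are square), "cx", "cy" (the principal point, pixels), "origin" and "attitude" of the camera in the world. Camera axes: x right, y down, z forward; pixel columns grow to the right and rows downward; lengths in mm; the calibration is good to about 2 mm. A picture is of the moment at which its call begins: read the wrist's pose just before it. camera_info takes no time and is no camera call; for the wrist camera it gives the pose at the moment of the call.
- job.job_done(): hands the job in; it is judged then, once.
The state is a dict: "t": time; "joints": joint angles; "qvel": joint speeds; "tau": joint torques, N m; "eef_pos": TCP position; "tcp_rot": TCP orientation; "ft_force": force on the tool from outside, world axes, zero at the start; "moment": the same for the moment, N m; "opening": opening from 0.0 (shut) to 1.0 (fully open); "grip_force": force on a finger pad.
Only numpy, scipy, OpenCV 4.12 (cv2) and the standard library are available. Lean on these libraries where they do the work, as an engineer would, in place of code of your own. Each camera call takes 0.05 s, during which the arm holds its last target. There are 200 camera calls.

## Working session

There is one attempt and no reset: what is moved stays moved. The work goes in short steps, Python scripts to look and compute and a shell command to move; the robot and the scene stay as the last step left them, time stands still between calls to the robot, and variables do not carry over. Pictures are saved under pics/ and viewed, at most 10 in all, crops included, and the job is handed in when it is done.

```bash
ls; mkdir -p pics
cat > h.py <<'E'
from cell import env, camrig, monitor, job
import numpy as np, cv2
from scipy.spatial.transform import Rotation as R
def info(n):
    c=camrig.camera_info(n); return c
def cloud(n):
    c=camrig.camera_info(n); p,d=camrig.read_camera(n)
    f=240/np.tan(np.radians(c['vertical_fov'])/2)
    v,u=np.mgrid[:480,:640]
    P=np.stack([(u-c['cx'])/f*d,(v-c['cy'])/f*d,d],-1)
    a=np.array(c['attitude'],float)
    M=a if a.shape==(3,3) else R.from_euler('xyz',a).as_matrix()
    W=P@M.T+np.array(c['origin']); W[d==0]=np.nan
    return p,W
E
python3 - <<'E'
from h import *
for n in ('top','side'):
    print(n,camrig.camera_info(n)); p,W=cloud(n); np.savez(f'pics/{n}0.npz',p=p,W=W)
    cv2.imwrite(f'pics/{n}0.png',p[:,:,::-1])
print(monitor.state())
E
```

```text
cell.py
pics
steer.py
top {'vertical_fov': 49.58827083439602, 'cx': 316.9493878210985, 'cy': 238.11955879729854, 'origin': array([ 278.30612755,    8.40638589, 1571.96310222]), 'attitude': array([-2.97298809, -0.00599303, -1.58731907])}
side {'vertical_fov': 44.32259473543141, 'cx': 324.58026421966844, 'cy': 230.20688955993816, 'origin': array([ 281.55608449, 1410.9615677 , 1288.10416457]), 'attitude': array([-2.27831781, -0.00962029, -2.96637778])}
{'t': 0.1, 'joints': array([-1.31558576e+00,  4.91469622e-01,  1.55935503e+00, -4.95828496e-06,
        1.09170569e+00, -1.05636689e-01]), 'qvel': array([ 0.00101013, -0.00134193, -0.00170255,  0.00014995, -0.00058842,
       -0.00152249]), 'tau': array([ 2.34201267e-03, -6.13619399e+01, -2.58607435e+01,  6.94080535e-02,
        4.70098795e-02, -5.79750485e-05]), 'eef_pos': array([ 220.61473498, -584.55433812,  214.15014353]), 'tcp_rot': array([-3.14065973e+00, -9.44965537e-05,  3.60849505e-01]), 'ft_force': array([-0.49192033, -0.42579138, -0.38869373]), 'moment': array([-0.01151135,  0.0420283 ,  0.02961415]), 'grip_force': 0.0, 'opening': 0.9975493975125674}
```

View pics/top0.png

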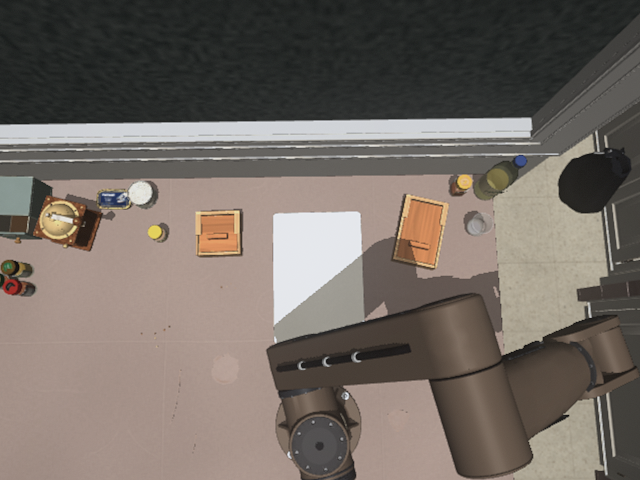

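View pics/side0.png

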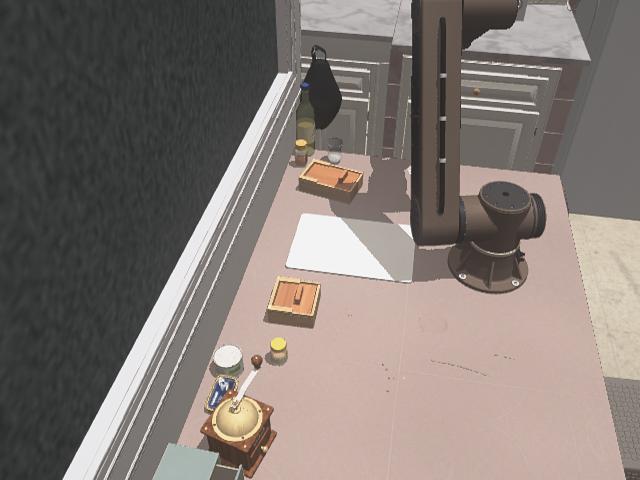

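The top picture shows the long box on the right (centre ≈(421,231), handle ≈(419,245)) and the short box on the left at (218,233). The board is at about (318,275), the tea glass at (478,224) and the honey jar at (156,232).

Run:
```python
from h import *
for n,roi in (('top',(385,455,185,275)),('side',(292,370,155,205))):
    D=np.load(f'pics/{n}0.npz'); W=D['W']; p=D['p']
    a,b,c,d=roi; w=W[c:d,a:b].reshape(-1,3)
    s=w[(w[:,2]>36)&(w[:,2]<68)&np.isfinite(w[:,2])]
    s=s[(s[:,1]<-150)]
    r=cv2.minAreaRect(s[:,:2].astype(np.float32)); print(n,'box',len(s),r, np.percentile(s[:,2],[5,50,95]))
    h=w[(w[:,2]>69)&(w[:,2]<85)]; print('handle',len(h), h.mean(0), cv2.minAreaRect(h[:,:2].astype(np.float32)),np.percentile(h[:,2],[5,50,95]))
D=np.load('pics/top0.npz');W=D['W'];p=D['p']
w=W[205:335,265:370];q=p[205:335,265:370].astype(int)
m=(w[...,2]>4)&(w[...,2]<16)&(q.max(-1)-q.min(-1)<22)
print('board',m.sum(),cv2.minAreaRect(w[m][:,:2].astype(np.float32)),np.median(w[m][:,2]))
print('table z',np.nanmedian(W[280:330,150:250,2]))
w=W[205:242,465:495];m=w[...,2]>60;print('glass',m.sum(),w[m].mean(0) if m.any() else '')
cv2.imwrite('pics/crop.png',cv2.resize(p[180:290,260:500,::-1],None,fx=3.3,fy=3.3,interpolation=cv2.INTER_CUBIC))
```

```text
top box 2896 ((580.6392822265625, -327.1485290527344), (147.4537353515625, 262.5672302246094), 76.41360473632812) [44.25413267 51.75558758 61.6347305 ]
handle 104 [ 514.31545304 -304.26756327   75.19908355] ((608.9873046875, -323.78143310546875), (105.69337463378906, 225.17381286621094), 64.06593322753906) [69.45307163 75.17697096 81.07030984]
side box 1491 ((559.58984375, -336.9197082519531), (233.4190216064453, 274.0032958984375), 17.46425437927246) [39.89206822 51.46976606 62.41686562]
handle 51 [ 510.06162355 -302.48746735   75.15336862] ((535.927978515625, -334.766845703125), (53.709022521972656, 130.28948974609375), 42.35539627075195) [70.18375161 75.38019009 81.79584233]
board 9477 ((442.61920166015625, -17.11907958984375), (292.7881774902344, 371.6485290527344), 89.87345123291016) 9.148087945542784
table z 0.20242616536893365
glass 201 [ 573.13230832 -494.95031794   76.83230657]
```

```bash
python3 steer.py '[[[36, -16, -8, 0, 1], [72, -32, -16, 0, 1], [108, -48, -24, 0, 1], [144, -64, -32, 0, 1], [180, -80, -40, 0, 1]]]'
python3 steer.py '[[[36, -16, -8, 0, 1], [72, -32, -16, 0, 1], [108, -48, -24, 0, 1], [144, -64, -32, 0, 1], [180, -80, -40, 0, 1]]]'
python3 steer.py '[[[0, 0, 0, -0.12, 1], [0, 0, 0, -0.24, 1], [0, 0, 0, -0.36, 1], [0, 0, 0, -0.48, 1], [0, 0, 0, -0.6, 1]]]'
python3 steer.py '[[[0, 0, 0, -0.12, 1], [0, 0, 0, -0.24, 1], [0, 0, 0, -0.36, 1], [0, 0, 0, -0.41, 1], [0, 0, 0, -0.41, 1]]]'
python3 - <<'E'
from h import *
print(camrig.camera_info('wrist'))
for n in ('wrist','top'):
    p,W=cloud(n); np.savez(f'pics/{n}1.npz',p=p,W=W); cv2.imwrite(f'pics/{n}1.png',p[:,:,::-1])
E
```

```text
t: 0.52
eef_pos: [361.7, -444.8, 254.8]
tcp_rot: [-3.141, 0.0, 0.36]
ft_force: [0.2, -0.0, 0.2]
opening: 1.002
grip_force: 0.0
t: 0.93
eef_pos: [502.0, -306.3, 294.9]
tcp_rot: [-3.141, 0.0, 0.361]
ft_force: [0.3, -0.3, 0.2]
opening: 1.0
grip_force: 0.0
t: 1.35
eef_pos: [501.0, -307.7, 294.3]
tcp_rot: [-3.141, 0.0, 0.967]
ft_force: [0.2, -0.8, 0.3]
opening: 0.999
grip_force: 0.0
t: 1.77
eef_pos: [500.9, -307.9, 294.3]
tcp_rot: [-3.141, -0.0, 1.373]
ft_force: [-0.0, -0.1, 0.7]
opening: 1.002
grip_force: 0.0
{'vertical_fov': 68.91713208539065, 'cx': 314.8921028772894, 'cy': 242.47231095891314, 'origin': array([ 514.38521307, -239.92351743,  464.73298475]), 'attitude': array([ 2.89228712e+00,  8.13349987e-04, -1.97912792e-01])}
```

View pics/wrist1.png

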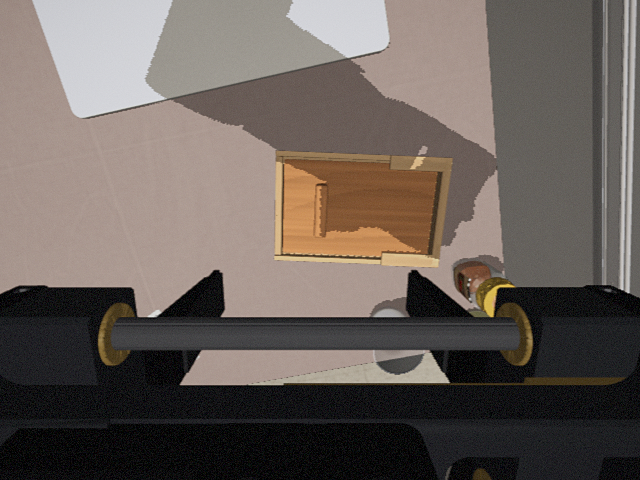

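The wrist picture shows the long box with its lip end at column ≈279, its handle at (321,210) and its roof strips at (420,162) and (410,260). The glass is at (395,330). Next I fit the poses.

```bash
cat > fit.py <<'E'
from h import *
def fit(W,p,roi):
    a,b,c,d=roi; w=W[c:d,a:b]
    m=(w[...,2]>38)&(w[...,2]<90)
    m=cv2.erode(m.astype(np.uint8),np.ones((2,2)))
    n,l,st,_=cv2.connectedComponentsWithStats(m); k=1+st[1:,4].argmax()
    s=w[l==k]; r=cv2.minAreaRect(s[:,:2].astype(np.float32)); print('box',len(s),r)
    h=s[(s[:,2]>71)]; print('handle',len(h),np.median(h,0),cv2.minAreaRect(h[:,:2].astype(np.float32)))
    return s,h
if __name__=='__main__':
    for n,roi in (('wrist',(262,465,140,275)),('top',(385,455,185,275))):
        D=np.load(f'pics/{n}1.npz'); s,h=fit(D['W'],D['p'],roi)
        print(np.percentile(s[:,2],[5,50,95]),np.percentile(h[:,2],50))
    D=np.load('pics/top1.npz');W,p=D['W'],D['p'].astype(int)
    w=W[200:400,255:385]; q=p[200:400,255:385]
    m=(w[...,2]>4)&(w[...,2]<25)
    m=cv2.morphologyEx(m.astype(np.uint8),cv2.MORPH_OPEN,np.ones((5,5)))
    n,l,st,_=cv2.connectedComponentsWithStats(m); k=1+st[1:,4].argmax()
    s=w[l==k];print('board',cv2.minAreaRect(s[:,:2].astype(np.float32)),s.min(0),s.max(0),np.median(s[:,2]))
    cv2.imwrite('pics/t.png',D['p'][150:390,200:520,::-1].repeat(2,0).repeat(2,1))
E
python3 fit.py
```

```text
box 17991 ((552.3857421875, -314.7144775390625), (129.06796264648438, 198.67324829101562), 76.3421630859375)
handle 643 [ 507.42254024 -302.1172618    76.81424454] ((507.2778625488281, -303.04827880859375), (59.339378356933594, 13.997990608215332), 76.3412857055664)
[49.48426623 51.538892   62.14627956] 76.81424454261725
box 1186 ((556.9674682617188, -292.2441101074219), (86.80789184570312, 197.3411407470703), 76.38288116455078)
handle 7 [ 511.85795406 -273.8795558    73.80298466] ((572.2940063476562, -307.2461242675781), (9.107624053955078, 144.31336975097656), 62.165794372558594)
[44.97338433 51.77095459 62.69663983] 73.80298465556234
board ((420.064697265625, -83.3737564086914), (106.22956848144531, 124.05309295654297), 88.7197036743164) [ 357.62973543 -136.64844056    4.04200798] [482.98532686 -31.31837355  19.927819  ] 9.054324769732148
```

View pics/t.png

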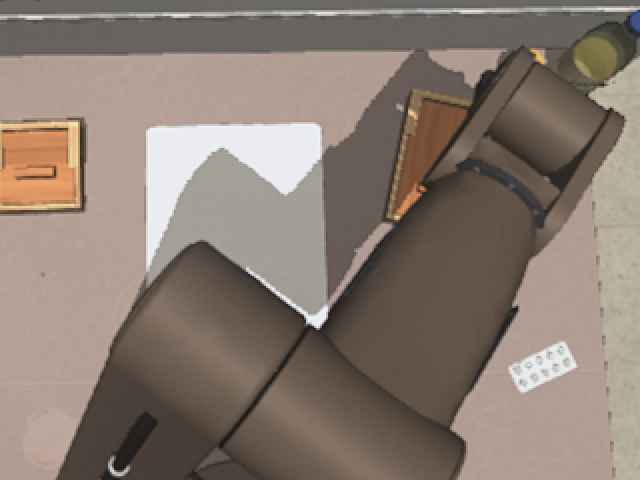

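```bash
cat > pr.py <<'E'
from h import *
def pix(n,u,v,z):
    c=camrig.camera_info(n); f=240/np.tan(np.radians(c['vertical_fov'])/2)
    d=R.from_euler('xyz',c['attitude']).as_matrix()@[(u-c['cx'])/f,(v-c['cy'])/f,1]
    o=np.array(c['origin']); return (o+d*(z-o[2])/d[2])
E
python3 - <<'E'
from pr import *
# refine board edges: colour saturation along rows/cols in first top image (no arm over top part)
D=np.load('pics/top0.npz'); g=cv2.cvtColor(D['p'],cv2.COLOR_RGB2HSV)[...,1].astype(int)
print(g[230,266:282],g[230,354:370]); print(g[204:220,300],g[204:220,340]); print(g[300,266:282],g[300,354:370])
for u,v in ((273,213),(360.5,211.5),(363.5,313)): print(pix('top',u,v,9))
E
```

```text
[41 41 41 41 39 42 40  5  7  7  8  8  8  8  8  8] [ 7  8  7  7  7  8  7 26 44 40 41 41 42 41 39 42]
[39 42 41 41 40 41 41 44 14  6  8  8  8  7  7  8] [41 40 42 40 41 41 43 21  8  8  8  8  7  8  8  7]
[41 41 41 41 43 43 44 20  7  8  8  8  7  7  7  8] [18 18 18 18 18 17 18 18 19 21 35 37 36 39 36 41]
[624.61617917 128.49722938   9.        ]
[ 625.24718134 -140.85477582    9.        ]
[ 315.68349014 -140.32897993    9.        ]
```

```bash
python3 steer.py '[[[3, 3, 40, 0.04, 0.6], [6, 5.5, 80, 0.04, 0.6], [6, 5.5, 120, 0.04, 0.6], [6, 5.5, 150, 0.04, 0.6], [6, 5.5, 170, 0.04, 0.6]]]'
python3 - <<'E'
from h import *
from fit import fit
p,W=cloud('wrist'); cv2.imwrite('pics/w2.png',p[:,:,::-1]); np.savez('pics/wrist2.npz',p=p,W=W)
print(monitor.state()['eef_pos'],monitor.state()['tcp_rot'])
E
```

```text
t: 2.28
eef_pos: [506.6, -302.4, 121.4]
tcp_rot: [-3.138, -0.001, 1.329]
ft_force: [-0.8, 0.6, 0.0]
opening: 0.708
grip_force: 0.0
[ 505.77065241 -301.84772042  118.83769849] [-3.13490755e+00 -2.83936670e-03  1.32858047e+00]
```

View pics/w2.png

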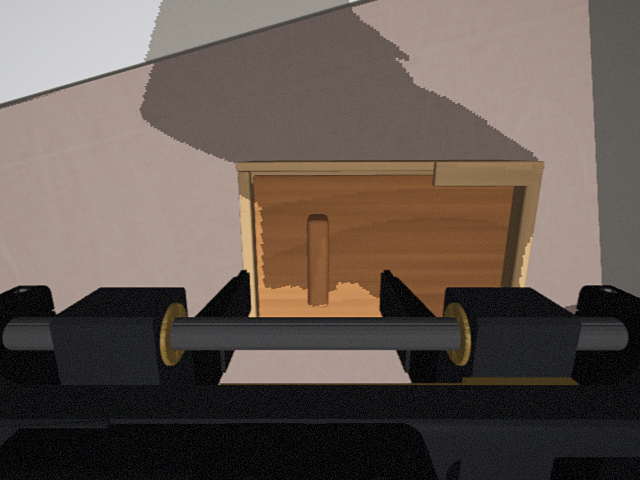

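The handle sits at (318,260), midway between the fingers, and the box edges run square to the picture. I'll descend and grip.

```bash
python3 - <<'E'
from h import *
D=np.load('pics/wrist2.npz'); w=D['W'][205:312,300:335].reshape(-1,3); h=w[(w[:,2]>72)&(w[:,2]<84)]
print(len(h),h.mean(0),cv2.minAreaRect(h[:,:2].astype(np.float32)))
print(monitor.state()['eef_pos'])
E
python3 steer.py '[[[0, 0, 15, 0, 0.6], [0, 0, 30, 0, 0.6], [0, 0, 40, 0, 0.6], [0, 0, 45, 0, 0.6], [0, 0, 45, 0, 0.6]]]'
```

```text
1853 [ 507.90385028 -301.42776796   76.78246263] ((507.6923828125, -302.9256591796875), (59.3914909362793, 13.615703582763672), 75.83695983886719)
[ 505.77065241 -301.84772042  118.83769849]
t: 2.75
eef_pos: [507.5, -303.1, 79.2]
tcp_rot: [-3.141, -0.0, 1.33]
ft_force: [0.3, -0.5, -0.3]
opening: 0.601
grip_force: 0.0
```

```bash
python3 steer.py '[[[0, 0, 8, 0, 0.5], [0, 0, 15, 0, 0.4], [0, 0, 15, 0, 0.3], [0, 0, 15, 0, 0.2], [0, 0, 15, 0, 0.1]]]'
python3 steer.py '[[[0, 0, 0, 0, 0], [0, 0, 0, 0, 0], [0, 0, 0, 0, 0], [0, 0, 0, 0, 0]]]'
```

```text
t: 3.17
eef_pos: [507.7, -303.3, 64.9]
tcp_rot: [3.141, 0.0, 1.331]
ft_force: [0.1, -0.6, -0.8]
opening: 0.306
grip_force: 0.0
t: 3.5
eef_pos: [507.7, -303.3, 64.9]
tcp_rot: [3.141, 0.0, 1.331]
ft_force: [0.1, 0.1, 2.1]
opening: 0.146
grip_force: 30.0
```

```bash
python3 steer.py '[[[0, 0, -1, 0, 0], [0, 0, -2, 0, 0], [0, 0, -3, 0, 0], [0, 0, -4, 0, 0], [0, 0, -4, 0, 0]]]'
python3 steer.py '[[[0, 0, -1, 0, 0], [0, 0, -2, 0, 0], [0, 0, -3, 0, 0], [0, 0, -4, 0, 0], [0, 0, -4, 0, 0]]]'
python3 - <<'E'
from h import *
p,W=cloud('wrist'); cv2.imwrite('pics/w3.png',p[:,:,::-1]); np.savez('pics/wrist3.npz',p=p,W=W)
E
```

```text
t: 3.92
eef_pos: [507.6, -303.2, 68.8]
tcp_rot: [3.141, 0.0, 1.331]
ft_force: [0.2, 0.4, -1.3]
opening: 0.146
grip_force: 30.0
t: 4.33
eef_pos: [507.8, -303.2, 72.5]
tcp_rot: [3.141, 0.0, 1.331]
ft_force: [4.0, -0.9, -8.1]
opening: 0.146
grip_force: 30.2
```

View pics/w3.png

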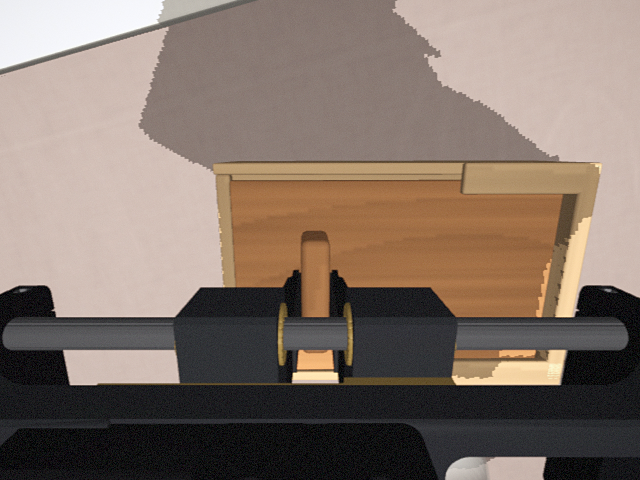

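The lid is gripped at (315,290), with its plate showing from column 235 to 560. Next I measure its tilt.

```bash
cat > tilt.py <<'E'
from h import *
def tilt(W,u0=245,u1=540,v0=190,v1=225):
    c=np.array([552.4,-314.7]); a=-0.2384
    w=W[v0:v1,u0:u1].reshape(-1,3); w=w[np.isfinite(w[:,2])]
    x=(w[:,:2]-c)@[np.cos(a),np.sin(a)]; y=(w[:,:2]-c)@[-np.sin(a),np.cos(a)]; z=w[:,2]
    A=np.c_[x,np.ones_like(x)]
    for _ in range(5):
        k=np.linalg.lstsq(A,z,rcond=None)[0]; r=abs(z-A@k); m=r<max(3*np.median(r),1); A=A[m];z=z[m]
    print('tilt deg(front up +)',-np.degrees(k[0]),'top z at box x=-90,-46,30,80',[round(k[0]*t+k[1],1) for t in(-90,-46,30,80)],len(z),'x range',x.min(),x.max())
if __name__=='__main__':
    import sys
    D=np.load(sys.argv[1]); tilt(D['W'])
E
python3 tilt.py pics/wrist3.npz
python3 - <<'E'
from h import *
D=np.load('pics/wrist2.npz');
from tilt import tilt
tilt(D['W'],260,500,190,205)
E
```

```text
tilt deg(front up +) 1.6964013629100778 top z at box x=-90,-46,30,80 [np.float64(60.0), np.float64(58.7), np.float64(56.4), np.float64(54.9)] 9361 x range -83.58602295583457 76.94500138172137
tilt deg(front up +) 0.016367613753778185 top z at box x=-90,-46,30,80 [np.float64(51.3), np.float64(51.3), np.float64(51.3), np.float64(51.3)] 3402 x range -85.80858325456465 79.25998922000852
```

The lid is tipping as planned. A little more lift, then I'll draw it along box -x (tool -y).

```bash
python3 steer.py '[[[0, 0, -1, 0, 0], [0, 0, -2, 0, 0], [0, 0, -2, 0, 0]]]'
python3 - <<'E'
from tilt import *
p,W=cloud('wrist'); tilt(W)
E
```

```text
t: 4.63
eef_pos: [507.6, -303.2, 74.7]
tcp_rot: [-3.142, 0.0, 1.331]
ft_force: [4.2, -1.1, -8.2]
opening: 0.148
grip_force: 30.4
tilt deg(front up +) 3.1598015677656943 top z at box x=-90,-46,30,80 [np.float64(63.1), np.float64(60.7), np.float64(56.5), np.float64(53.7)] 9284 x range -83.79799129567742 78.45504482097921
```

```bash
python3 steer.py '[[[0, -3, 0, 0, 0], [0, -7, 0, 0, 0], [0, -12, 0, 0, 0], [0, -17, 0, 0, 0], [0, -20, 0, 0, 0]]]'
python3 steer.py '[[[0, -4, 0, 0, 0], [0, -9, 0, 0, 0], [0, -14, 0, 0, 0], [0, -18, 0, 0, 0], [0, -20, 0, 0, 0]]]'
python3 - <<'E'
from tilt import *
p,W=cloud('wrist'); cv2.imwrite('pics/w4.png',p[:,:,::-1]);tilt(W,245,480)
E
```

```text
t: 5.1
eef_pos: [487.4, -298.2, 74.8]
tcp_rot: [-3.141, -0.0, 1.331]
ft_force: [2.3, -1.7, -5.7]
opening: 0.148
grip_force: 30.2
t: 5.52
eef_pos: [468.1, -293.5, 74.8]
tcp_rot: [-3.141, 0.0, 1.331]
ft_force: [1.4, -0.1, -3.5]
opening: 0.144
grip_force: 30.1
tilt deg(front up +) 2.2195911418234293 top z at box x=-90,-46,30,80 [np.float64(61.0), np.float64(59.3), np.float64(56.3), np.float64(54.4)] 7700 x range -124.54923957357198 2.9889586919029147
```

View pics/w4.png

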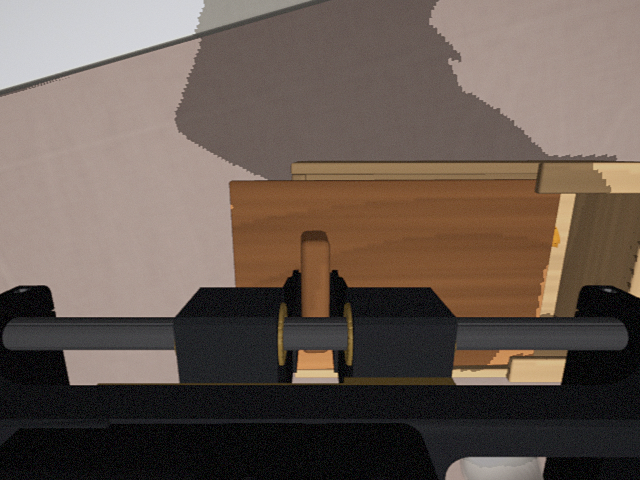

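The lid front is past the lip and its back edge is at column ≈558, still 18 mm under the strips. I'll carry on out to about 78 mm and then lift.

```bash
python3 steer.py '[[[0, -6, 0, 0, 0], [0, -14, 0, 0, 0], [0, -24, 0, 0, 0], [0, -34, 0, 0, 0], [0, -38, 0, 0, 0]]]'
python3 steer.py '[[[0, 0, 0, 0, 0], [0, 0, -4, 0, 0], [0, 0, -14, 0, 0], [0, 0, -30, 0, 0], [0, 0, -45, 0, 0]]]'
python3 steer.py '[[[0, 0, -15, 0, 0], [0, 0, -25, 0, 0], [0, 0, -25, 0, 0]]]'
python3 - <<'E'
from tilt import *
p,W=cloud('wrist'); tilt(W,245,480); print(monitor.state()['eef_pos'])
E
```

```text
t: 5.98
eef_pos: [430.1, -284.1, 74.7]
tcp_rot: [-3.141, -0.0, 1.33]
ft_force: [-0.5, 0.1, -1.0]
opening: 0.143
grip_force: 29.9
t: 6.4
eef_pos: [432.1, -284.8, 120.9]
tcp_rot: [3.141, 0.0, 1.331]
ft_force: [0.3, 0.2, -1.1]
opening: 0.148
grip_force: 29.9
t: 6.65
eef_pos: [432.7, -285.3, 147.0]
tcp_rot: [3.138, 0.002, 1.331]
ft_force: [0.6, 0.1, -1.2]
opening: 0.145
grip_force: 29.9
tilt deg(front up +) 1.3029607626849897 top z at box x=-90,-46,30,80 [np.float64(132.3), np.float64(131.3), np.float64(129.6), np.float64(128.5)] 7814 x range -160.73462181145356 -34.009688805744226
[ 432.32321629 -284.94426827  145.74205434]
```

```bash
python3 steer.py '[[[12, -3, 0, 0, 0], [36, -9, 0, 0, 0], [70, -18, 0, 0, 0], [106, -27, 0, 0, 0], [142, -37, 0, 0, 0]]]'
python3 steer.py '[[[36, -9, 0, 0, 0], [72, -19, 0, 0, 0], [108, -28, 0, 0, 0], [144, -37, 0, 0, 0], [164, -42, 0, 0, 0]]]'
python3 steer.py '[[[8, -2, 0, 0.05, 0], [8, -2, 0, 0.15, 0], [8, -2, 0, 0.25, 0], [8, -2, 0, 0.36, 0], [8, -2, 0, 0.47, 0]]]'
python3 steer.py '[[[0, 0, 0, 0.11, 0], [0, 0, 0, 0.22, 0], [0, 0, 0, 0.33, 0], [0, 0, 0, 0.44, 0], [0, 0, 0, 0.55, 0]]]'
python3 steer.py '[[[0, 0, 0, 0.1, 0], [0, 0, 0, 0.2, 0], [0, 0, 0, 0.27, 0], [0, 0, 0, 0.31, 0], [0, 0, 0, 0.31, 0]]]'
python3 - <<'E'
from h import *
p,W=cloud('wrist'); cv2.imwrite('pics/w5.png',p[:,:,::-1]); np.savez('pics/wrist5.npz',p=p,W=W)
p,W=cloud('top'); cv2.imwrite('pics/t5.png',p[:,:,::-1])
p,W=cloud('side'); cv2.imwrite('pics/s5.png',p[:,:,::-1])
print(monitor.state()['eef_pos'],monitor.state()['tcp_rot'])
E
```

```text
t: 7.12
eef_pos: [428.7, -135.9, 143.7]
tcp_rot: [-3.14, -0.0, 1.33]
ft_force: [0.9, 0.5, -1.4]
opening: 0.146
grip_force: 29.9
t: 7.53
eef_pos: [426.3, 34.7, 143.9]
tcp_rot: [-3.14, 0.0, 1.332]
ft_force: [0.4, 0.2, -0.9]
opening: 0.147
grip_force: 29.9
t: 7.95
eef_pos: [426.9, 40.3, 143.8]
tcp_rot: [-3.14, 0.001, 0.856]
ft_force: [-0.2, -0.3, -0.3]
opening: 0.144
grip_force: 29.9
t: 8.37
eef_pos: [426.9, 40.1, 143.8]
tcp_rot: [-3.141, 0.002, 0.305]
ft_force: [0.6, 0.7, -0.9]
opening: 0.141
grip_force: 29.9
t: 8.78
eef_pos: [427.0, 40.1, 143.9]
tcp_rot: [-3.141, 0.002, -0.001]
ft_force: [0.6, 0.2, -1.5]
opening: 0.144
grip_force: 29.9
[427.37567283  39.86321632 144.22278204] [3.14158313e+00 8.38780286e-04 2.53923656e-03]
```

View pics/w5.png

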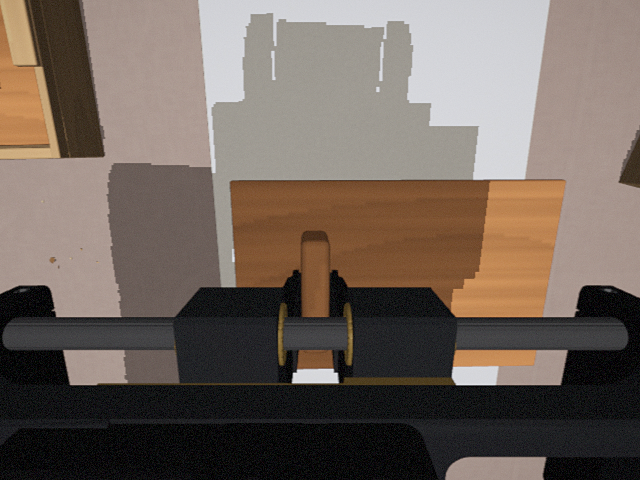

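The lid hangs over the board spanning columns 232–562, with board edges at ≈203 and ≈548. I'll measure the lid's plane and centre before lowering.

Run:
```python
from h import *
from pr import pix
W=np.load('pics/wrist5.npz')['W']
w=np.concatenate([W[190:225,240:550].reshape(-1,3)]); w=w[w[:,2]>90]
A=np.c_[w[:,:2]-[427,-6],np.ones(len(w))]
k=np.linalg.lstsq(A,w[:,2],rcond=None)[0]; print('slopes deg',np.degrees(k[:2]),'z at centre, handle, back',k[2],k[2]+k[1]*45,k[2]-89*k[1],k[2]+89*k[1])
l=W[170:300,200:600]; m=(l[...,2]>100)&(l[...,2]<130); q=l[m]; print('lid x max',np.percentile(q[:,0],99.8),'y',np.percentile(q[:,1],[.2,99.8]))
p=np.load('pics/wrist5.npz')['p']; g=cv2.cvtColor(p,cv2.COLOR_RGB2HSV)[...,1].astype(int)
for r in (30,80):
    s=g[r]; print(r,[u for u in range(180,600) if (s[u]<20)!=(s[u-1]<20)])
for u,v in ((204.5,80),(544,80)): print(pix('wrist',u,v,9))
```

```text
slopes deg [-0.01093677  1.56131674] z at centre, handle, back 128.7839129900779 130.01016829026167 126.35865250749227 131.20917347266357
lid x max 482.4601458786999 y [-92.43481899  79.39414665]
30 [200, 247, 248, 249, 251, 253, 254, 256, 257, 258, 260, 261, 264, 265, 270, 271, 272, 277, 284, 285, 286, 287, 288, 291, 296, 297, 299, 301, 302, 304, 305, 308, 309, 314, 315, 318, 319, 320, 321, 322, 324, 325, 326, 327, 329, 331, 332, 335, 336, 338, 340, 341, 344, 347, 348, 349, 356, 357, 358, 360, 363, 364, 365, 366, 369, 372, 373, 374, 375, 378, 380, 381, 382, 388, 390, 391, 397, 400, 401, 403, 405, 406, 408, 546]
80 [205, 244, 246, 248, 250, 255, 258, 267, 269, 270, 271, 275, 279, 282, 283, 284, 285, 287, 288, 289, 290, 291, 292, 294, 297, 298, 299, 304, 306, 307, 312, 313, 314, 315, 317, 319, 320, 322, 323, 324, 325, 326, 327, 328, 329, 331, 333, 335, 337, 341, 342, 343, 345, 347, 348, 351, 352, 360, 362, 363, 364, 367, 368, 370, 372, 373, 374, 376, 377, 391, 392, 396, 397, 402, 403, 406, 408, 539]
[553.18845844 129.46617624   9.        ]
[ 553.7440251  -143.96538029    9.        ]
```

```bash
python3 steer.py '[[[0, 0, 12, 0, 0], [0, 0, 35, 0, 0], [0, 0, 60, 0, 0], [0, 0, 80, 0, 0], [0, 0, 92, 0, 0]]]'
python3 steer.py '[[[0, 0, 6, 0, 0], [0, 0, 11, 0, 0], [0, 0, 15, 0, 0], [0, 0, 17, 0, 0], [0, 0, 17, 0, 0]]]'
python3 steer.py '[[[0, 0, 1.5, 0, 0], [0, 0, 3, 0, 0], [0, 0, 4.5, 0, 0], [0, 0, 4.5, 0, 0]]]'
python3 steer.py '[[[0, 0, 1, 0, 0], [0, 0, 2, 0, 0], [0, 0, 2, 0, 0], [0, 0, 2, 0, 0]]]'
```

```text
t: 9.35
eef_pos: [427.0, 39.7, 50.8]
tcp_rot: [-3.142, 0.002, 0.002]
ft_force: [-0.1, 0.5, -0.9]
opening: 0.144
grip_force: 29.9
t: 9.77
eef_pos: [427.9, 39.6, 35.7]
tcp_rot: [3.141, -0.0, 0.001]
ft_force: [-0.1, -0.4, -0.6]
opening: 0.143
grip_force: 29.9
t: 10.1
eef_pos: [427.8, 39.6, 31.1]
tcp_rot: [3.141, -0.0, 0.001]
ft_force: [-0.3, 0.1, -0.0]
opening: 0.145
grip_force: 29.8
t: 10.43
eef_pos: [427.9, 39.6, 29.1]
tcp_rot: [3.141, -0.0, 0.001]
ft_force: [-0.4, -0.3, 0.3]
opening: 0.148
grip_force: 29.9
```

```bash
python3 steer.py '[[[0, 0, 0.5, 0, 0], [0, 0, 1, 0, 0], [0, 0, 1.2, 0, 0], [0, 0, 1.2, 0, 0]]]'
python3 - <<'E'
from h import *
p,W=cloud('wrist')
w=W[190:225,250:530].reshape(-1,3); w=w[(w[:,2]>11)&(w[:,2]<25)]
A=np.c_[w[:,:2]-[427,-6],np.ones(len(w))];k=np.linalg.lstsq(A,w[:,2],rcond=None)[0]
print(np.degrees(k[:2]),k[2],'front',k[2]+89*k[1],'back',k[2]-89*k[1])
E
```

```text
t: 10.77
eef_pos: [427.9, 39.6, 28.0]
tcp_rot: [3.141, -0.0, 0.001]
ft_force: [0.8, 1.9, 2.3]
opening: 0.147
grip_force: 30.0
[0.20335043 0.09554114] 14.100202570064061 front 14.248610731503906 back 13.951794408624217
```

The lid lies flat on the board with its top at z ≈14. I'll release gently and retreat straight up.

```bash
python3 steer.py '[[[0, 0, 0, 0, 0.2], [0, 0, 0, 0, 0.25], [0, 0, 0, 0, 0.3], [0, 0, 0, 0, 0.4], [0, 0, 0, 0, 0.4]]]'
python3 steer.py '[[[0, 0, -5, 0, 0.4], [0, 0, -20, 0, 0.4], [0, 0, -50, 0, 0.4], [0, 0, -85, 0, 0.4], [0, 0, -120, 0, 0.4]]]'
python3 steer.py '[[[0, 0, -35, 0, 0.4], [0, 0, -60, 0, 0.4], [0, 0, -70, 0, 0.4], [0, 0, -70, 0, 0.4]]]'
python3 - <<'E'
from h import *
p,W=cloud('wrist'); cv2.imwrite('pics/w6.png',p[:,:,::-1])
m=(W[...,2]>11.8)&(W[...,2]<17); h=cv2.cvtColor(p,cv2.COLOR_RGB2HSV)[...,1]>90
m=cv2.morphologyEx((m&h).astype(np.uint8),cv2.MORPH_OPEN,np.ones((5,5)));m[330:]=0
n,l,st,_=cv2.connectedComponentsWithStats(m);k=1+st[1:,4].argmax();s=W[l==k]
print(len(s),cv2.minAreaRect(s[:,:2].astype(np.float32)))
p,W=cloud('side'); cv2.imwrite('pics/s6.png',p[60:420,180:480,::-1].repeat(2,0)[:600].repeat(2,1))
print(monitor.state()['eef_pos'])
E
```

```text
t: 11.23
eef_pos: [427.7, 39.6, 27.9]
tcp_rot: [3.142, 0.0, 0.001]
ft_force: [-1.0, -1.1, 0.2]
opening: 0.372
grip_force: 0.0
t: 11.65
eef_pos: [427.1, 39.6, 149.4]
tcp_rot: [3.142, 0.001, 0.001]
ft_force: [0.3, 0.4, -0.2]
opening: 0.4
grip_force: 0.0
t: 11.98
eef_pos: [428.5, 39.6, 220.6]
tcp_rot: [3.141, -0.005, 0.001]
ft_force: [-1.0, 0.2, 0.1]
opening: 0.395
grip_force: 0.0
15212 ((427.6470031738281, -5.003410339355469), (176.8433074951172, 111.46577453613281), 89.99848937988281)
[427.43119143  39.62301113 217.80792257]
```

View pics/w6.png

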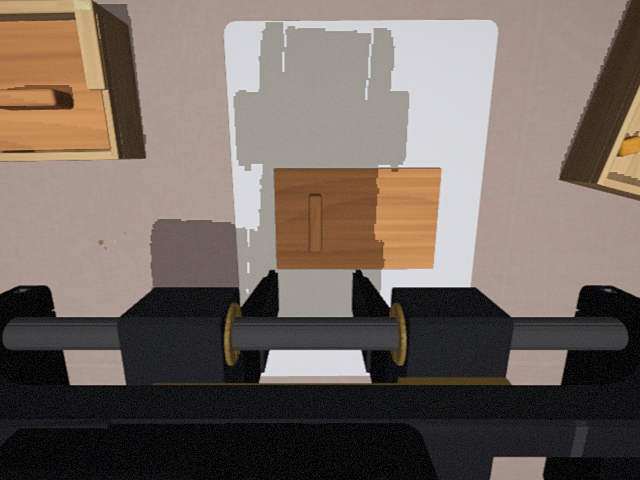

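View pics/s6.png

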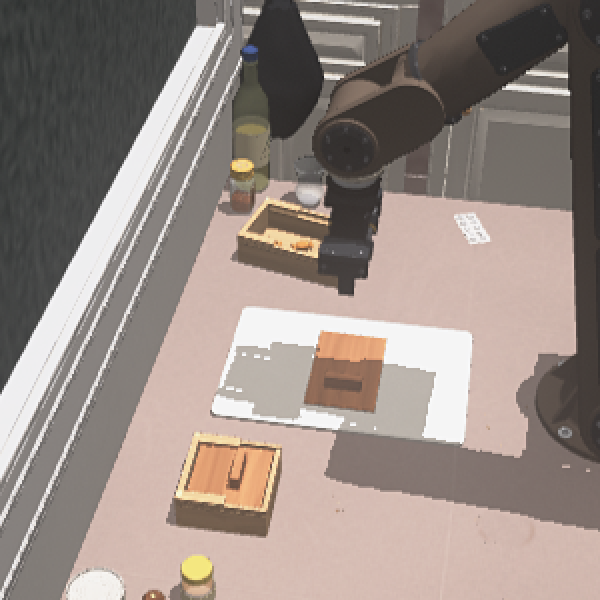

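Both pictures show the lid flat and handle up in the middle of the board: centre (427.6, -5.0) against the board's (428, -6). In the wrist picture it spans columns 275–440. The short box is shut, and the jar and glass are standing in place.

```bash
python3 -c "
from cell import env, camrig, monitor, job
print(job.job_done())"
```

```text
the job is handed in; nothing more can be done
None
```

The long box is open and its lid lies flat, handle up, in the middle of the chopping board (about 1 mm off centre); the short box's lid, honey jar and tea glass were left alone, and the job is handed in at about 12 s (no verdict was returned).

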